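# Hold the reading lens in focus over the thread of the axle under inspection

### The arm

A 7-joint arm with a two-finger parallel gripper is mounted at the origin on a cart in front of the work surface, level with it; the furniture and walls round the work are solid. World frame = base frame: x ahead of the robot, y to its left, z up, the work surface at z = 0. Lengths are in mm, angles in rad, forces in N, time in s.
With the tool pointing down it reaches from about 400 to 875 mm from the base axis. Payload 4.4 kg.
Tool frame: the origin (TCP) lies midway between the tips of the shut fingers; the grasp point (between the pads) lies 19 mm behind it; z points along the fingers, y is the line along which they close (so a half turn about z gives the same grasp; the last joint's range is limited). The gripper opens to 85 mm and grips with 20 to 120 N. Pads are 22 mm wide; open, the fingers measure 114 mm over their backs; the gripper's body (76 mm by 85 mm) begins 54 mm behind the grasp point. The pads swing forward as they close: fully open they stand 13 mm farther back than shut.
Start: joints at [-1.4, 0.628, 0.038, 1.517, -0.027, 0.996, -0.02], TCP at [152.46, 631.881, 231.313] pointing down, gripper open.
Joint ranges: [-3.06, 3.06], [-0.37, 2.12], [-1.25, 1.32], [0.18, 2.47], [-1.1, 4.24], [0.23, 1.98], [-2.94, 2.94]. Speed limits (rad/s): [2.57, 2.57, 3.14, 3.14, 3.14, 3.14, 3.14].

### API

Orientations are given as [roll, pitch, yaw] about the fixed x, y, z axes, in that order (R = Rz(yaw) Ry(pitch) Rx(roll)).
In Python, from cell import ctrl gives the robot as it stands.
- The arm moves only by the shell command python3 -m handwheel 'ROWS'. ROWS is JSON, a list of rows, each a list of 3 entries, a list of its own where there are three numbers: the turn, a rotation vector about the tool's x, y, z in degrees, then the shift along the tool's x, y, z in m, then the closure, from 0 (fully open) to 1 (shut). A call has 1 to 5 rows; each row shifts and turns the commanded pose from where the row before left it, along the tool's axes as they then stand; what a row does not reach is not made up. A row lasts 1/12 s, in which the tool goes at most 41.7 mm and 7.16 degrees, less where a joint would pass 70% of its speed; a pose out of reach is approached as far as the arm can. A call is refused whole if a number of a shift passes 0.0417 or a number of a turn 7.16, either way. A call with a gripper value outside its range is refused whole. The fingers move at their own pace and stop on an object; the grip force is fixed at half the most. Time passes only in rows, so rows that do not move let the fingers close. It gives the time, the measured TCP pose, the force, the opening and the grip force at its end, in the units of the state.
- ctrl.read_state(): the state, without advancing time (a new reading comes with each control period).
- ctrl.get_image(name): name is "side" or "top"; returns a dict with "pixels" (400x640x3 uint8, red, green, blue), "fx", "fy", "cx", "cy" (pixels), "pose" (4x4, takes a point from camera to world coordinates). Camera axes: x right, y up, looking along -z (the intrinsics and any distortion apply to the point x, -y, -z); pixel columns grow to the right and rows downward; lengths in mm; the calibration is good to about 2 mm. A picture is of the moment at which its call begins. There is no depth.
- ctrl.finish_job(): hands the job in; it is judged then, once.
The state is a dict: "clock": time; "qpos": joint angles; "qd": joint speeds; "tau": joint torques, N m; "eef_pos": TCP position; "tool_rot": TCP orientation; "force": force on the tool from outside, world axes, zero at the start; "torque": the same for the moment, N m; "width": finger opening in mm; "gripper_force": force on a finger pad.
Only numpy, scipy, OpenCV 4.12 (cv2) and the standard library are available. Lean on these libraries where they do the work, as an engineer would, in place of code of your own. Each camera call takes 0.05 s, during which the arm holds its last target. There are 200 camera calls.

### The job

Two through axles lie in vee blocks for a thread check, and the surface gauge has been put beside the one to be inspected, its needle set to the height at which the reading lens is in focus. Take the lens by its handle out of its wooden rest and hold it level over that axle's threaded end, the glass centred above the thread and at the height of the needle point. Finish holding the lens still there, touching nothing with it, and leave the axles, the needle and the other tools undisturbed.

Things in the scene. Friction and masses are not known exactly. Their poses are not given: they have to be found in the camera images.
- loupe_handle (a point): Grip point of the reading lens: centre (half-way up) of its straight, flat-sided black handle, 107 mm long, 18 mm wide, 16 mm high, along this point's own x axis, +x towards the glass, z square to the glass. It lies level in a wooden rest, 50 mm above the bench, free beside and beneath for 40 mm either way along the handle. Lens about 0.11 kg, centre of mass about 30 mm towards the glass.
- loupe_lens (a point): Centre of the glass of the same reading lens (rigid with the handle, 95 mm along +x from the grip point, same height): a clear glass in a steel ring of 76 mm outer diameter, 8 mm thick. At the start the ring sits inside a wooden lip that stands up to its upper edge; lift it straight up at least 20 mm before moving it sideways.
- lens_rest: Fixed wooden rest of the reading lens: board 222 x 92 x 12 mm with a round seat for the ring at its +x end and, 56 mm along -x, a notched block with 10 mm cheeks for the handle's tail. Origin on the bench, straight under the lens's grip point; same x axis as the handle. A fixed bench vice, 170 mm high (its bar 200 mm), stands between it and the robot.
- needle_tip (a point): Point of the surface gauge's level steel needle, 4 mm thick, 125 to 165 mm above the bench: the wanted height of the middle of the glass. It points to the robot (own -x) from a clamp on a 225 mm upright spindle 87 mm behind, on a fixed base 72 x 56 x 24 mm, and ends 65 to 110 mm beyond the middle of the vee block to be inspected, over 350 mm from the other. The clamp slips if pushed.
- axle_1_thread (a point): Middle of the threaded end of through axle 1: a plain metal axle 125 mm long, 12 mm thick, lying loose and level along this point's own y axis in the groove of a vee block. The thread (dark, ridged, 16 mm long) ends 8 mm further along +y; the other end is an 18 mm round head, its face 117 mm away along -y. This point is about 36 mm above the bench, the top of the axle 42 mm.
- axle_2_thread (a point): Middle of the threaded end of through axle 2: a plain metal axle 145 mm long, 12 mm thick, lying loose and level along this point's own y axis in the groove of a vee block. The thread (dark, ridged, 16 mm long) ends 8 mm further along +y; the other end is an 18 mm round head, its face 137 mm away along -y. This point is about 36 mm above the bench, the top of the axle 42 mm.
- vee_block_1: Fixed dark steel vee block carrying axle 1, 44 x 70 x 40 mm high, groove along its y axis; origin: centre of its underside. The thread point lies about 52 mm along its +y. The two blocks, with their axles, can change places and stand over 400 mm apart.
- vee_block_2: Fixed dark steel vee block carrying axle 2, 44 x 70 x 40 mm high, groove along its y axis; origin: centre of its underside. The thread point lies about 52 mm along its +y. The two blocks, with their axles, can change places and stand over 400 mm apart.
- caliper_mid (a point): A bystander: the flat steel vernier caliper, 74 x 190 x 8 mm, loose on the bench; the middle of it.
- grip_mid (a point): A bystander: the ribbed black rubber handlebar grip, 34 x 140 x 34 mm, loose on the bench; the middle of it.
- driver_mid (a point): A bystander: the stubby screwdriver with a yellow and black handle, 30 x 156 x 30 mm, loose on the bench; the middle of it.
There are look-alikes about, which are no part of the job. Leave any purple or red look-alike of the part that bears axle_1_thread alone.

How it is judged (in metres and radians):
On the way:
1. the reading lens is lifted out of its rest in the fingers (height (world z) of loupe_lens above 0.09 m and contact force between the fingers and loupe above 1 N), for 0.2 s.
At the end, for the whole second after the job is handed in: The fingers hold the reading lens by its handle, still and level (within 0.12 rad), the middle of its glass within 12 mm sideways of the thread point of the axle beside which the gauge stands and within 8 mm of the needle point's height, the lens touching neither gauge nor axles (((horizontal distance between needle_tip and axle_1_thread below 0.2 m and horizontal distance between loupe_lens and axle_1_thread below 0.012 m) or (horizontal distance between needle_tip and axle_2_thread below 0.2 m and horizontal distance between loupe_lens and axle_2_thread below 0.012 m)) and z of loupe_lens in the frame of needle_tip between -0.008 and 0.008 m and angle between loupe_lens's own z axis and vertical below 0.12 rad and contact force between the fingers and loupe above 1 N and distance between the grasp point and loupe_handle below 0.06 m and linear speed of loupe below 0.02 m/s and contact force between loupe and surface_gauge below 0.2 N and contact force between loupe and axle_1 below 0.2 N and contact force between loupe and axle_2 below 0.2 N); the arm keeps its last pose, push and grip.
It fails at once if the gauge's needle is shifted by more than 5 mm (distance of needle_tip from where it was at the start of the episode above 0.005 m).
It fails at once if an axle is shifted by more than 8 mm (distance of any of axle_1_thread, axle_2_thread from where it was at the start of the episode above 0.008 m).
It fails at once if the caliper, the handlebar grip or the screwdriver is shifted by more than 15 mm (distance of any of caliper_mid, grip_mid, driver_mid from where it was at the start of the episode above 0.015 m).
It also fails if it takes over 40 s, if anything falls off the work surface, if the arm or the gripper's body presses on something with over 40 N, if the wrist force passes 120 N, or if a joint passes its speed limit or range.

## Working session

There is one attempt and no reset: what is moved stays moved. The work goes in short steps, Python scripts to look and compute and a shell command to move; the robot and the scene stay as the last step left them, time stands still between calls to the robot, and variables do not carry over. Pictures are saved under pics/ and viewed, at most 10 in all, crops included, and the job is handed in when it is done.

```bash
mkdir -p pics; cat > h.py <<'E'
import numpy as np,cv2
from cell import ctrl
def cap(n,f=None):
    im=ctrl.get_image(n)
    if f: cv2.imwrite('pics/'+f,im['pixels'][:,:,::-1])
    return im
def ray(im,u,v):
    T=np.array(im['pose']);d=np.array([(u-im['cx'])/im['fx'],-(v-im['cy'])/im['fy'],-1.])
    return T[:3,3],T[:3,:3]@d
def onz(im,u,v,z):
    o,d=ray(im,u,v);return o+d*(z-o[2])/d[2]
def proj(im,p):
    T=np.array(im['pose']);c=T[:3,:3].T@(np.array(p,float)-T[:3,3])
    return np.array([im['cx']+im['fx']*c[0]/-c[2],im['cy']-im['fy']*c[1]/-c[2]])
def tri(i1,p1,i2,p2):
    o1,d1=ray(i1,*p1);o2,d2=ray(i2,*p2)
    s=np.linalg.lstsq(np.c_[d1,-d2],o2-o1,rcond=None)[0]
    a=o1+d1*s[0];b=o2+d2*s[1];return (a+b)/2,np.linalg.norm(a-b)
E
python3 - <<'E'
from h import *
for n in('top','side'):
    im=cap(n,n+'1.png');print(n,[k for k in im],im['fx'],im['cx'],im['cy'],np.round(im['pose'],3).tolist())
    for k in im:
        if k not in('pixels','pose','fx','fy','cx','cy'):print(k,im[k])
print(ctrl.read_state())
E
```

```text
top ['pixels', 'fx', 'fy', 'cx', 'cy', 'pose'] 373.3973009047531 321.5761685699411 200.11270001575298 [[0.005, 0.98, -0.2, 332.302], [-1.0, 0.005, -0.002, -46.532], [-0.001, 0.2, 0.98, 1177.995], [0.0, 0.0, 0.0, 1.0]]
side ['pixels', 'fx', 'fy', 'cx', 'cy', 'pose'] 448.7710472443074 321.373983124453 203.30303040001593 [[0.968, 0.165, -0.19, 234.845], [-0.251, 0.563, -0.787, -1307.431], [-0.023, 0.81, 0.587, 1029.432], [0.0, 0.0, 0.0, 1.0]]
{'clock': 0.1, 'qpos': array([-1.39980624,  0.62928928,  0.03842473,  1.51829201, -0.02703803,
        0.99629136, -0.01999809]), 'qd': array([-0.00033932, -0.00236854,  0.00085202, -0.00272514, -0.00166666,
       -0.00201838,  0.00117906]), 'tau': array([ 1.95461420e-03, -5.64522851e+01,  1.23011649e+00, -1.93971008e+01,
        1.12783999e-02,  5.36922671e-03, -5.74611931e-06]), 'eef_pos': array([152.29319984, 631.31574875, 230.44989037]), 'tool_rot': array([-3.13982934e+00, -2.33651437e-05,  2.90479941e+00]), 'force': array([0.38861189, 0.33180894, 0.00575923]), 'torque': array([ 0.00845174,  0.03922788, -0.0298527 ]), 'gripper_force': 0.0, 'width': 85.54528440953136}
```

View pics/top1.png

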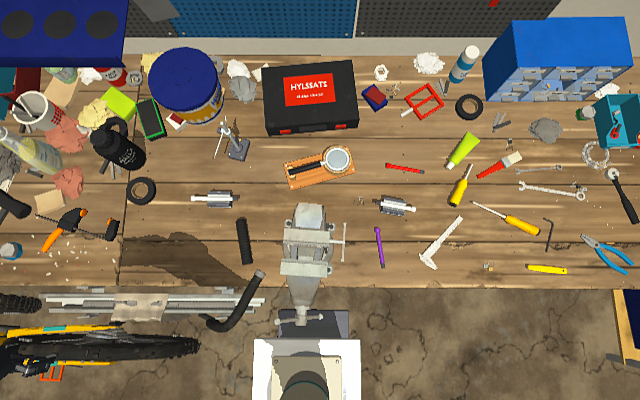

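View pics/side1.png

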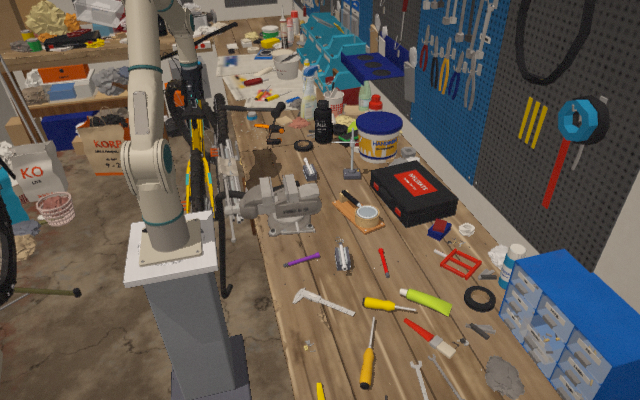

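```bash
python3 - <<'E'
from h import *
t=cap('top');s=cap('side')
for p in[(152,632,231),(152,632,350),(0,0,0)]:print(proj(t,p),proj(s,p))
P=lambda n,u,v,z:print(n,onz(t,u,v,z).round(0))
P('handle',305,168,50);P('lens',337,159,50);P('veeL',215,199,36);P('veeR',395,205,36);P('gaugebase',238,150,20)
def crop(im,c,h,w,f,k):
    u,v=c;a=im['pixels'][v-h:v+h,u-w:u+w,::-1];return cv2.resize(a,None,fx=k,fy=k,interpolation=cv2.INTER_CUBIC)
a=crop(t,(218,170),60,50,'',4);b=crop(t,(320,165),60,50,'',4)
cv2.imwrite('pics/c1.png',np.hstack([a,b]))
a=crop(s,(335,180),50,50,'',4);b=crop(s,(355,210),50,50,'',4)
cv2.imwrite('pics/c2.png',np.hstack([a,b]))
E
```

```text
[ 38.16046673 351.89205846] [197.07287795 105.28026106]
[ -4.46227949 363.21179484] [191.89063463  79.05679195]
[305.60271163 392.83071946] [171.18432481 241.65352432]
handle [666.   9.  50.]
lens [696. -92.  50.]
veeL [568. 289.  36.]
veeR [ 551. -272.   36.]
gaugebase [734. 229.  20.]
```

View pics/c1.png

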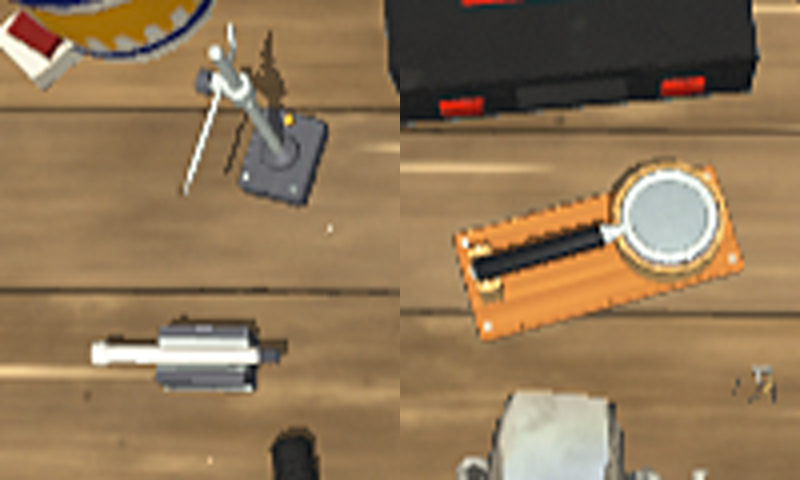

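View pics/c2.png

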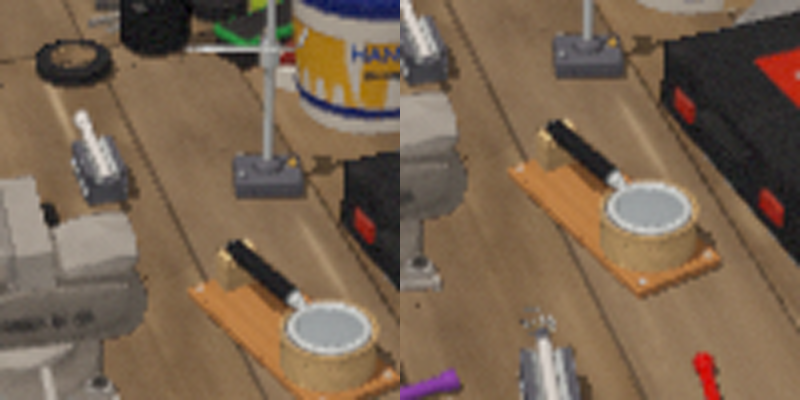

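```bash
python3 - <<'E'
from h import *
t=cap('top');s=cap('side')
print('needle',tri(t,(214.25,158),s,(332,142)))
te=onz(t,240,197.2,36);hd=onz(t,191,198,36);d=te-hd;L=np.linalg.norm(d);print('axle',te,hd,L,'thread',te-d/L*8)
print('lens',tri(t,(337.25,159.5),s,(285+330/4,130+327/4)),onz(t,337.25,159.5,52))
a=onz(t,289.5,172,52);b=onz(t,321.25,163.75,52);print('handle',a,b,(a+b)/2,np.linalg.norm(a-b))
l=onz(t,337.25,159.5,52);d=l-a;d/=np.linalg.norm(d);print('yaw',np.arctan2(d[1],d[0]),'grip',l-95*d)
for n,u,v in[('vice jaw L',295,205),('vice R',330,205),('rubber',240,220),('vice',345,240)]:print(n,onz(t,u,v,170))
# dark thread pixels refine
g=cv2.cvtColor(t['pixels'],cv2.COLOR_RGB2GRAY);print(g[193:203,228:244])
print(ctrl.read_state()['tool_rot'])
E
```

```text
needle (array([664.29177737, 263.37558446, 157.03135419]), np.float64(3.5654812948771766))
axle [573.88393729 211.54657585  36.        ] [570.57950064 364.69034427  36.        ] 153.17941477087223 thread [573.71135866 219.54471417  36.        ]
lens (array([695.94106294, -92.66600201,  51.61876053]), np.float64(4.854900058845601)) [693.28607816 -92.34556286  52.        ]
handle [651.78293288  57.06494322  52.        ] [679.11526933 -42.05635524  52.        ] [665.44910111   7.50429399  52.        ] 102.8206614634752
yaw -1.2998480664538195 grip [667.85978204  -0.81139729  52.        ]
vice jaw L [524.36388118  28.98436243 170.        ]
vice R [524.83612452 -67.20304492 170.        ]
rubber [481.99711586 178.1513753  170.        ]
vice [ 428.96932907 -107.70922526  170.        ]
[[102 137  38  53  81 133 128 125 126 126 124 121 118 118 119 119]
 [159 155  49  38  84 115 112 109 107 107 105 102 119 118 118 118]
 [238 232  79  31  37  71  69  68  66  67  65  59 122 120 120 118]
 [227 238 109  75  75  69  74  72  71  72  72  65 126 123 122 124]
 [213 216 207 215 131  67  78  77  74  64  69  64 130 131 131 129]
 [255 255 255 255 171  79  91  91  90  65  83  96 131 134 133 134]
 [255 255 255 255 195  82  89  90  85  70 120 136 132 136 136 133]
 [234 236 238 246 158  85  98  96 101  78 132 134 133 133 131 131]
 [159 117  59  26  62 105 127 113 129 114 126 124 123 122 123 122]
 [177 102  57  33  91 127 126 127 127 126 123 122 121 120 121 122]]
[-3.14096806e+00 -1.08723993e-05  2.90473710e+00]
```

The left block with the gauge is the one to inspect. Its axle measures about 147 mm, so it is axle 2, with the dark thread at top px (235,198). The needle tip is at (214,158). The lens is in its orange rest, with the glass at (337,159.5) and the black handle from (289,172) to (321,164). Things I could mistake for the handle or axle are the rubber grip (244,240), the purple stick (380,247), the red stick (405,168) and the right-hand axle (395,205). None of them fits the description.

```bash
python3 -m handwheel '[[[0,0,7],[0,0,-0.02],0],[[0,0,7],[0,0,-0.02],0],[[0,0,7],[0,0,-0.02],0],[[0,0,7],[0,0,-0.02],0],[[0,0,7],[0,0,0],0]]'; python3 -m handwheel '[[[0,0,7],[0,0,0],0],[[0,0,7],[0,0,0],0],[[0,0,7],[0,0,0],0],[[0,0,5],[0,0,0],0],[[0,0,0],[0,0,0],0]]'
cat > go.py <<'E'
import sys
from h import *
from scipy.spatial.transform import Rotation as Ro
st=ctrl.read_state();R=Ro.from_euler('xyz',st['tool_rot'])
tg=np.array(list(map(float,sys.argv[1:4])));yaw=float(sys.argv[4])
print(st['clock'],st['eef_pos'].round(1),st['tool_rot'].round(3),'shift',R.inv().apply(tg-st['eef_pos']).round(1),'turn',np.degrees((R.inv()*Ro.from_euler('xyz',[np.pi,0,yaw])).as_rotvec()).round(1),'F',st['force'].round(1),'w',st['width'])
E
python3 go.py 667 3 280 1.84
```

```text
clock: 0.72
eef_pos: [153.1, 634.0, 315.9]
tool_rot: [3.135, -0.005, 2.288]
force: [-0.5, 0.2, 0.5]
width: 85.5
gripper_force: 0.0
clock: 1.13
eef_pos: [152.3, 631.8, 311.2]
tool_rot: [3.141, 0.0, 1.838]
force: [0.5, 0.2, -0.3]
width: 85.2
gripper_force: 0.0
1.1333 [152.3 631.8 311.2] [3.141 0.    1.838] shift [-742.5  330.3   31.5] turn [ 0.   0.  -0.1] F [ 0.5  0.2 -0.3] w 85.24899591903802
```

```bash

python3 -m handwheel '[[[0,0,0],[-0.0297,0.0132,0],0],[[0,0,0],[-0.0297,0.0132,0],0],[[0,0,0],[-0.0297,0.0132,0],0],[[0,0,0],[-0.0297,0.0132,0],0],[[0,0,0],[-0.0297,0.0132,0],0]]' >/dev/null
python3 -m handwheel '[[[0,0,0],[-0.0297,0.0132,0],0],[[0,0,0],[-0.0297,0.0132,0],0],[[0,0,0],[-0.0297,0.0132,0],0],[[0,0,0],[-0.0297,0.0132,0],0],[[0,0,0],[-0.0297,0.0132,0],0]]' 
python3 go.py 667 3 280 1.84
```

```text
clock: 1.97
eef_pos: [359.5, 379.4, 311.5]
tool_rot: [3.141, -0.0, 1.843]
force: [-0.0, 0.6, 0.8]
width: 85.7
gripper_force: 0.0
1.9667 [359.5 379.4 311.5] [ 3.141 -0.     1.843] shift [-445.3  194.8   31.4] turn [ 0.  -0.   0.2] F [-0.   0.6  0.8] w 85.74869801812451
```

```bash

python3 -m handwheel '[[[0,0,0],[-0.0297,0.013,0],0],[[0,0,0],[-0.0297,0.013,0],0],[[0,0,0],[-0.0297,0.013,0],0],[[0,0,0],[-0.0297,0.013,0],0],[[0,0,0],[-0.0297,0.013,0],0]]' >/dev/null
python3 -m handwheel '[[[0,0,0],[-0.0297,0.013,0],0],[[0,0,0],[-0.0297,0.013,0],0],[[0,0,0],[-0.0297,0.013,0],0],[[0,0,0],[-0.0297,0.013,0],0],[[0,0,0],[-0.0297,0.013,0],0]]' >/dev/null
python3 -m handwheel '[[[0,0,0],[-0.0297,0.013,0],0],[[0,0,0],[-0.0297,0.013,0.01],0],[[0,0,0],[-0.0297,0.013,0.01],0],[[0,0,0],[-0.0297,0.013,0.01],0],[[0,0,0],[-0.015,0.0,0],0]]' 
python3 -m handwheel '[[[0,0,0],[0,0,0],0],[[0,0,0],[0,0,0],0]]' >/dev/null
python3 go.py 667 3 160 1.84
python3 - <<'E'
from h import *
t=cap('top');s=cap('side')
a=t['pixels'][110:230,240:390,::-1];b=s['pixels'][120:240,280:430,::-1]
cv2.imwrite('pics/d.png',np.vstack([cv2.resize(x,None,fx=2.5*2,fy=2.5,interpolation=2) if 0 else cv2.resize(x,None,fx=2.5,fy=2.5,interpolation=2) for x in(a,b)]))
E
```

```text
clock: 3.22
eef_pos: [650.1, 9.8, 278.8]
tool_rot: [-3.139, 0.002, 1.84]
force: [-0.4, -1.3, 0.4]
width: 85.2
gripper_force: 0.0
3.3833 [648.5  13.3 281.2] [-3.141e+00 -1.000e-03  1.840e+00] shift [-14.9  15.2 121.2] turn [-0. -0. -0.] F [-0.8  0.1  0.6] w 85.85787259037846
```

View pics/d.png

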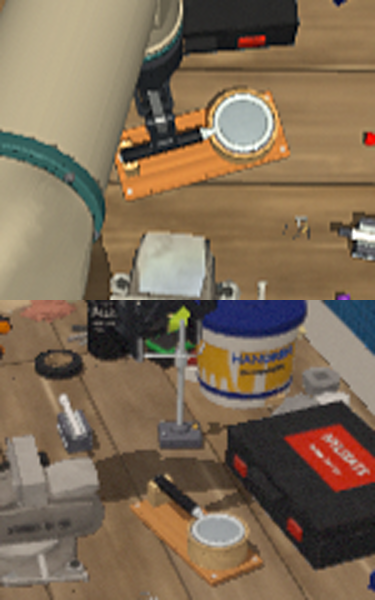

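```bash

python3 -m handwheel '[[[0,0,0],[-0.005,0.005,0],0],[[0,0,0],[-0.005,0.005,0.03],0],[[0,0,0],[-0.005,0.005,0.03],0],[[0,0,0],[0,0,0.03],0],[[0,0,0],[0,0,0.03],0]]' >/dev/null
python3 -m handwheel '[[[0,0,0],[0,0,0],0],[[0,0,0],[0,0,0],0]]' >/dev/null
python3 go.py 667 3 31 1.84
python3 - <<'E'
from h import *
t=cap('top');s=cap('side')
a=t['pixels'][110:230,240:390,::-1];b=s['pixels'][120:240,280:430,::-1]
cv2.imwrite('pics/e.png',np.hstack([cv2.resize(x,None,fx=2.6,fy=2.6,interpolation=2) for x in(a,b)]))
E
```

```text
4.0667 [666.5   4.8 160.6] [-3.139e+00 -1.000e-03  1.842e+00] shift [ -2.    0.3 129.6] turn [-0.1 -0.1  0.1] F [ 0.5 -0.7  0.7] w 85.06297828056013
```

View pics/e.png

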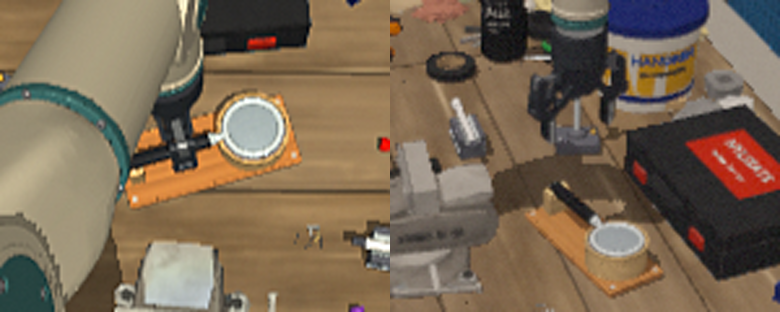

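The gripper straddles the handle line in both views, with the top finger at px (181,140) in the crop and the handle through (170,150). I'll go down.

```bash

python3 -m handwheel '[[[0,0,0],[0,0,0.03],0],[[0,0,0],[0,0,0.03],0],[[0,0,0],[0,0,0.025],0],[[0,0,0],[0,0,0.02],0],[[0,0,0],[0,0,0.01],0]]' 
python3 -m handwheel '[[[0,0,0],[0,0,0.01],0],[[0,0,0],[0,0,0.005],0],[[0,0,0],[0,0,0],0],[[0,0,0],[0,0,0],0]]' >/dev/null
python3 go.py 667 3 31 1.84
```

```text
clock: 4.58
eef_pos: [667.6, 3.9, 46.2]
tool_rot: [3.141, -0.0, 1.841]
force: [-1.0, -0.1, -0.2]
width: 85.4
gripper_force: 0.0
4.9167 [668.2   3.4  32.5] [3.14e+00 1.00e-03 1.84e+00] shift [-0.  -1.3  1.5] turn [0.1 0.  0. ] F [-0.1 -0.1  0.1] w 85.16538058872501
```

```bash

python3 -m handwheel '[[[0,0,0],[0,0,0],1],[[0,0,0],[0,0,0],1],[[0,0,0],[0,0,0],1],[[0,0,0],[0,0,0],1],[[0,0,0],[0,0,0],1]]' 
python3 -m handwheel '[[[0,0,0],[0,0,0],1],[[0,0,0],[0,0,0],1],[[0,0,0],[0,0,0],1],[[0,0,0],[0,0,0],1],[[0,0,0],[0,0,0],1]]' 
```

```text
clock: 5.33
eef_pos: [667.4, 3.4, 31.6]
tool_rot: [3.141, 0.0, 1.84]
force: [-0.1, -0.0, -0.1]
width: 25.7
gripper_force: 0.0
clock: 5.75
eef_pos: [667.6, 3.4, 31.7]
tool_rot: [3.141, 0.0, 1.84]
force: [0.7, 0.3, 3.7]
width: 17.1
gripper_force: 58.3
```

```bash

python3 -m handwheel '[[[0,0,0],[0,0,-0.008],1],[[0,0,0],[0,0,-0.012],1],[[0,0,0],[0,0,-0.015],1],[[0,0,0],[0,0,-0.02],1],[[0,0,0],[0,0,-0.02],1]]' 
python3 -m handwheel '[[[0,0,0],[0,0,-0.025],1],[[0,0,0],[0,0,-0.03],1],[[0,0,0],[0,0,-0.03],1],[[0,0,0],[0,0,-0.03],1],[[0,0,0],[0,0,-0.025],1]]' >/dev/null
python3 -m handwheel '[[[0,0,0],[0,0,-0.02],1],[[0,0,0],[0,0,-0.01],1],[[0,0,0],[0,0,-0.005],1],[[0,0,0],[0,0,0],1],[[0,0,0],[0,0,0],1]]' 
python3 go.py 545 317 280 1.84
```

```text
clock: 6.17
eef_pos: [666.3, 3.2, 107.2]
tool_rot: [-3.14, -0.0, 1.84]
force: [-0.1, 0.2, -0.7]
width: 17.1
gripper_force: 59.0
clock: 7.0
eef_pos: [666.4, 3.5, 280.1]
tool_rot: [-3.139, -0.001, 1.84]
force: [-0.2, -0.7, -2.1]
width: 16.9
gripper_force: 59.1
7.0 [666.4   3.5 280.1] [-3.139e+00 -1.000e-03  1.840e+00] shift [334.5 -33.6   0.4] turn [-0.1 -0.   0. ] F [-0.2 -0.7 -2.1] w 16.88663891918334
```

```bash

python3 -m handwheel '[[[0,0,0],[0.012,-0.001,0],1],[[0,0,0],[0.02,-0.002,0],1],[[0,0,0],[0.025,-0.003,0],1],[[0,0,0],[0.025,-0.003,0],1],[[0,0,0],[0.025,-0.003,0],1]]' >/dev/null
python3 -m handwheel '[[[0,0,0],[0.025,-0.003,0],1],[[0,0,0],[0.025,-0.003,0],1],[[0,0,0],[0.025,-0.003,0],1],[[0,0,0],[0.025,-0.003,0],1],[[0,0,0],[0.025,-0.003,0],1]]' 
python3 -m handwheel '[[[0,0,0],[0.025,-0.003,0],1],[[0,0,0],[0.025,-0.003,0],1],[[0,0,0],[0.02,-0.002,0],1],[[0,0,0],[0.015,-0.001,0],1],[[0,0,0],[0.01,0,0],1]]' 
python3 -m handwheel '[[[0,0,0],[0.006,0,0],1],[[0,0,0],[0,0,0],1],[[0,0,0],[0,0,0],1]]' >/dev/null
python3 go.py 545 317 150 1.84
```

```text
clock: 7.83
eef_pos: [577.4, 221.8, 279.8]
tool_rot: [-3.139, -0.0, 1.841]
force: [-0.0, 0.4, -0.8]
width: 16.6
gripper_force: 59.1
clock: 8.25
eef_pos: [543.5, 311.6, 280.1]
tool_rot: [-3.139, -0.001, 1.843]
force: [0.4, -0.4, -1.3]
width: 16.8
gripper_force: 59.1
8.5 [544.4 313.7 281.1] [-3.141e+00  1.000e-03  1.839e+00] shift [  3.2   1.5 131.1] turn [-0.   0.1 -0.1] F [-0.  -0.2 -0.7] w 16.866628245704327
```

```bash

python3 -m handwheel '[[[0,0,0],[0.001,0,0.02],1],[[0,0,0],[0.001,0,0.03],1],[[0,0,0],[0.001,0.001,0.03],1],[[0,0,0],[0,0,0.02],1],[[0,0,0],[0,0,0.01],1]]' >/dev/null
python3 -m handwheel '[[[0,0,0],[0,0,0.005],1],[[0,0,0],[0,0,0],1],[[0,0,0],[0,0,0],1],[[0,0,0],[0,0,0],1]]' 
python3 go.py 545 317 138 1.84
python3 - <<'E'
from h import *
t=cap('top');s=cap('side')
a=t['pixels'][110:230,170:320,::-1];b=s['pixels'][95:215,250:400,::-1]
cv2.imwrite('pics/f.png',np.vstack([cv2.resize(x,None,fx=5,fy=5,interpolation=2) for x in(a,b)])[:,:750]) if 0 else cv2.imwrite('pics/f.png',np.hstack([cv2.resize(x,None,fx=5,fy=5,interpolation=2)[:,100:500] for x in(a,b)]))
E
```

```text
clock: 9.25
eef_pos: [545.4, 318.1, 167.9]
tool_rot: [3.139, -0.001, 1.84]
force: [-0.7, -0.2, -1.4]
width: 16.7
gripper_force: 59.1
9.25 [545.4 318.1 167.9] [ 3.139e+00 -1.000e-03  1.840e+00] shift [-1.  -0.7 29.9] turn [ 0.2 -0.  -0. ] F [-0.7 -0.2 -1.4] w 16.73295607122425
```

View pics/f.png

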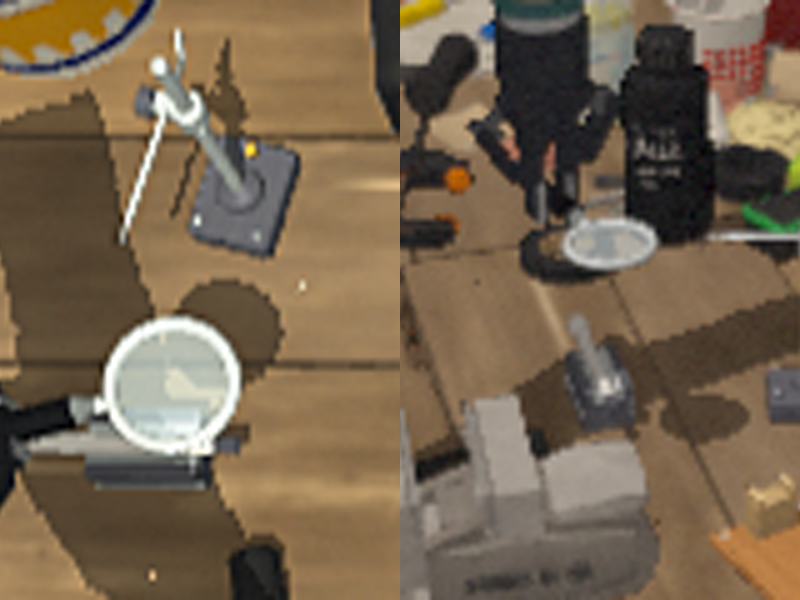

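```bash
python3 - <<'E'
from h import *
t=cap('top');s=cap('side')
for im,r,nm in((t,(170+20,165,45,45),'t'),(s,(278,132,40,24),'s')):pass
n,e=tri(t,(214.6,158),s,(331.4,142.4));l,e2=tri(t,(224.6,186.8),s,(312.2,143.8))
print('needle',n.round(1),e,'lens',l.round(1),e2)
print('lens at z187',onz(t,224.6,186.8,187).round(1))
for v in(197.5,198,198.5):print('thread',onz(t,235.3,v,38).round(1))
# ring ellipse fits: bright low-saturation pixels
for im,(u,v,w,h) in((t,(188,170,34,34)+()),(s,(278,134,42,20))) if 0 else ((t,(188,170,46,34)),(s,(300,136,26,16))):
    p=im['pixels'][v:v+h,u:u+w];hsv=cv2.cvtColor(p,cv2.COLOR_RGB2HSV)
    m=((hsv[...,2]>200)&(hsv[...,1]<40)).astype('uint8')
    nn,lab,st,_=cv2.connectedComponentsWithStats(m,connectivity=8);k=1+st[1:,4].argmax();ys,xs=np.where(lab==k)
    hull=cv2.convexHull(np.c_[xs,ys].astype('float32'));print(st[k],cv2.fitEllipse(hull),u,v)
E
python3 go.py 545 317 138 1.84
```

```text
needle [663.  262.6 156.3] 0.6184830845379482 lens [572.5 221.3 185.2] 2.5913857691782236
lens at z187 [570.8 220.9 187. ]
thread [572.4 225.7  38. ]
thread [570.8 225.6  38. ]
thread [569.2 225.6  38. ]
[ 21   4  25  27 229] ((35.68939208984375, 17.2009334564209), (26.315031051635742, 29.005578994750977), 75.32205963134766) 188 170
9.45 [544.5 318.2 167.2] [ 3.14e+00 -1.00e-03  1.84e+00] shift [-1.3  0.1 29.2] turn [ 0.1 -0.   0. ] F [ 0.7  0.2 -1.5] w 16.909264524765838Traceback (most recent call last):
  File "<stdin>", line 13, in <module>
cv2.error: OpenCV(4.12.0) /io/opencv/modules/imgproc/src/shapedescr.cpp:361: error: (-201:Incorrect size of input array) There should be at least 5 points to fit the ellipse in function 'fitEllipseNoDirect'
```

```bash

python3 -m handwheel '[[[0,0,0],[0.002,0,0.008],1],[[0,0,0],[0.002,0,0.01],1],[[0,0,0],[0.001,0,0.007],1],[[0,0,0],[0,0,0.0045],1],[[0,0,0],[0,0,0],1]]' >/dev/null
python3 -m handwheel '[[[0,0,0],[0,0,0],1],[[0,0,0],[0,0,0],1],[[0,0,0],[0,0,0],1],[[0,0,0],[0,0,0],1]]' 
python3 go.py 545 317 138 1.84
python3 - <<'E'
from h import *
t=cap('top');s=cap('side')
a=t['pixels'][110:230,170:320,::-1];b=s['pixels'][95:215,250:400,::-1]
cv2.imwrite('pics/g.png',np.hstack([cv2.resize(x,None,fx=5,fy=5,interpolation=2)[:,100:500] for x in(a,b)]))
E
```

```text
clock: 10.2
eef_pos: [543.1, 322.8, 137.2]
tool_rot: [3.141, -0.0, 1.84]
force: [0.2, 0.4, -0.3]
width: 17.1
gripper_force: 59.1
10.2 [543.1 322.8 137.2] [ 3.141 -0.     1.84 ] shift [-6.1  0.3 -0.8] turn [ 0. -0. -0.] F [ 0.2  0.4 -0.3] w 17.053536332724857
```

View pics/g.png

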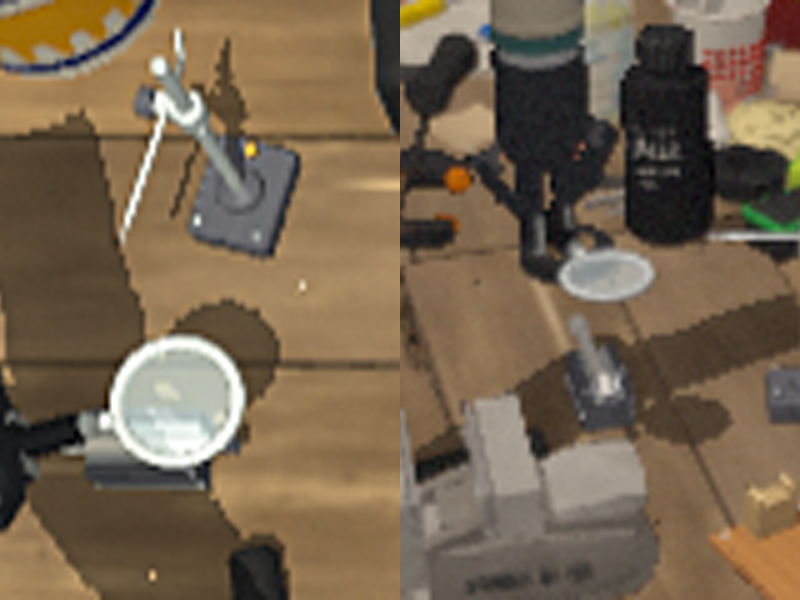

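```bash
python3 - <<'E'
from h import *
t=cap('top');s=cap('side')
n,e=tri(t,(214.6,158),s,(331.4,142.4));l,e2=tri(t,(225.6,190.2),s,(311.4,149.6))
print('needle',n.round(1),'lens',l.round(1),e2,onz(t,225.6,190.2,156))
st=ctrl.read_state();print(st['clock'],st['eef_pos'])
E
```

```text
needle [663.  262.6 156.3] lens [569.3 225.4 157.7] 2.487435536184776 [568.4058464  225.88959251 156.        ]
10.4 [542.83671034 322.84214438 136.99839977]
```

```bash
python3 -m handwheel '[[[0,0,0],[0,0.002,0],1],[[0,0,0],[0,0,0],1],[[0,0,0],[0,0,0],1],[[0,0,0],[0,0,0],1],[[0,0,0],[0,0,0],1]]' && python3 -m handwheel '[[[0,0,0],[0,0,0],1],[[0,0,0],[0,0,0],1],[[0,0,0],[0,0,0],1]]' && python3 -c "
from cell import ctrl
print(ctrl.finish_job())"
```

```text
clock: 10.82
eef_pos: [544.6, 323.3, 136.8]
tool_rot: [-3.141, -0.0, 1.84]
force: [-0.5, 0.1, -0.9]
width: 17.2
gripper_force: 59.1
clock: 11.07
eef_pos: [544.7, 323.3, 136.8]
tool_rot: [-3.142, -0.0, 1.84]
force: [-0.1, -0.3, -0.5]
width: 17.2
gripper_force: 59.1
the job is handed in; nothing more can be done
None
```

I handed the job in at about 11 s, with the lens held level and still over axle 2's thread; by my camera estimates the glass is within about 2 mm of the thread centre sideways and of the needle's height, and the judge returned no verdict.

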